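Clamp the angle bracket in the drill vise

TASK

Hang the steel angle bracket over the fixed jaw of the blue vise (the one farther from the crank), centred on it, so that its plain leg lies flat on top of the jaw and its drilled leg hangs down between the open jaws, and let go of it. Then wind the crank clockwise (as seen from the crank's end), well over one full turn, until the bracket is firmly clamped, and let go of the crank. Leave the battery pack, the bit holder and the centre punch where they are.

Things in the scene. Friction and masses are not known exactly. Their poses are not given: they have to be found in the camera images.
- vise: blue drill-press vise on a 150x120x60 wood riser, fixed. Origin on the bench under it; x along the screw, away from the crank, z up. Mm in this frame: jaws 50 wide, tops at z 120; fixed jaw x 30 to 52; moving jaw (26 thick) on the crank side; bed top z 80, 56 wide; bolting ears y to +-52, below z 79; screw bracket x -62 to -48, up to z 113
- jaw_edge (a point): middle of the fixed jaw's upper front edge, where its clamping face (vise x = 30 mm) meets its flat top (z = 120 mm); axes as the vise's. The bracket balances on the jaw with its drilled leg up to 6 mm off the clamping face; farther off it leans, and the closing jaws straighten it
- vise_pad: moving jaw's black rubber face, 4x50x36 mm. Origin: middle of its lower edge; its face looks to the fixed jaw and lies 2 mm further along the vise's x. Gap to the fixed jaw: 17 mm at crank reading 0, 8 mm less per full turn. The rubber yields about 1 mm per 8 N
- vise_crank (a joint): crank angle, rad: 0 = arm straight up; grows clockwise seen along the vise's +x (from the top towards the vise's -y) and closes the jaws, 1.27 mm per rad. Starts at 0 to 2.2, the jaws meet a 5 mm leg at 9.4, clamping is full at the stop, 11.4. Friction about 2.5 N at the grip; it stays where left. The moving jaw cannot be pushed by hand
- crank_axis (a point): centre of the circle, 52 mm in radius, in the vise's upright y-z plane, that the middle of the hand grip (crank_grip) travels on; 98 mm above the bench; axes as the vise's
- crank_grip (a point): centre for gripping the crank's black handle: a cylinder 20 mm thick, 60 long, along the vise's x, 36 mm in front of the crank arm and 26 from the free end. It spins on its pin, so it can be held in one attitude all the way round. 46 (bottom) to 150 mm (top) high; hub and vise behind it obstruct an upright gripper low down: lean the gripper back from the vise
- bracket_mid (a point): loose dark steel angle, 0.19 kg, legs 40 mm long, 5 thick, 64 mm wide along y. x: from the corner along the plain leg; -z: along the drilled leg (two bright-rimmed holes). Point: mid-width, 11.5 mm inside both outer faces. It starts as a tent, corner up (32 mm high, point 16 mm), plain leg away from the robot; tip it back 45 degrees (z up) to hang it. Grip it by its end faces, y = +-32 mm
- battery_mid (a point): bystander: black battery pack, 110x74x60 mm, loose; point in its middle, 26 mm up
- bit_holder_mid (a point): bystander: red bit holder, 36x100x24 mm with upright bits to 56 mm high, loose; point in its middle, 20 mm up
- punch_mid (a point): bystander: steel centre punch lying down, 110 mm long, 11 thick, loose; point in the middle of its thick part, 5.5 mm up

How it is judged:
On the way:
1. the bracket hangs over the fixed jaw by its plain leg, drilled leg between the still open jaws, within 10 mm of the jaw's middle, released (x of bracket_mid in the frame of jaw_edge between -0.01 and 0.009 m and y of bracket_mid in the frame of jaw_edge between -0.01 and 0.01 m and z of bracket_mid in the frame of jaw_edge between -0.016 and 0.002 m and angle between bracket_mid's own z axis and vertical below 0.4 rad and value of joint vise_crank below 6 rad and contact force between the fingers and bracket below 0.1 N), for 0.2 s.
At the end, for the whole second after the job is handed in: Bracket clamped with over 5 N, crank at 10.1 rad or more and at rest; plain leg flat on the fixed jaw's top (2.5 mm, 3.4 degrees), drilled leg against the fixed jaw's face (2.5 mm), bracket within 10 mm of the jaw's middle (x of bracket_mid in the frame of jaw_edge between 0.004 and 0.009 m and y of bracket_mid in the frame of jaw_edge between -0.01 and 0.01 m and z of bracket_mid in the frame of jaw_edge between -0.009 and -0.004 m and angle between bracket_mid's own z axis and vertical below 0.06 rad and value of joint vise_crank above 10.1 rad and contact force between vise_pad and bracket above 5 N and velocity of joint vise_crank between -0.05 and 0.05 rad/s); the robot touches nothing.
It fails at once if the battery pack is moved by more than 15 mm (distance of battery_mid from where it was at the start of the episode above 0.015 m).
It fails at once if the bit holder is moved by more than 15 mm (distance of bit_holder_mid from where it was at the start of the episode above 0.015 m).
It fails at once if the centre punch is moved by more than 15 mm (distance of punch_mid from where it was at the start of the episode above 0.015 m).
It also fails if it takes over 64 s, if anything falls off the work surface, if the arm or the gripper's body presses on something with over 40 N, if the wrist force passes 120 N, or if a joint passes its speed limit or range.

ROBOT

A 6-joint arm with a two-finger parallel gripper is mounted at the origin on the work surface. World frame = base frame: x ahead of the robot, y to its left, z up, the work surface at z = 0. Lengths are in m, angles in rad, forces in N, time in s.
With the tool pointing down it reaches from about 0.325 to 0.85 m from the base axis. Payload 15.5 kg.
Tool frame: the origin (TCP) lies midway between the tips of the shut fingers; the grasp point (between the pads) lies behind it (env.hold_point_z is the z of the grasp point in the tool frame, in m); z points along the fingers, y is the line along which they close (so a half turn about z gives the same grasp; the last joint's range is limited). The gripper opens to 91 mm and grips with 3 to 60 N. Pads are 32 mm wide; open, the fingers measure 118 mm over their backs; the gripper's body (76 mm by 178 mm) begins 60 mm behind the grasp point.
Start: joints at [-1.204, 0.494, 1.345, -0, 1.302, -0.096], TCP at [0.278, -0.56, 0.214] pointing down, gripper open.
Joint ranges: [-2.91, 2.91], [-0.82, 2.16], [0.22, 2.67], [-1.22, 4.37], [0.12, 2.79], [-3.08, 3.08]. Speed limits (rad/s): [1.89, 1.89, 2.57, 3.01, 3.01, 3.01].

INTERFACE

Orientations are given as a rotation vector (axis times angle).
In Python, from station import env gives the robot as it stands.
- The arm moves only by the shell command python3 -m creep 'ROWS'. ROWS is JSON, a list of rows, each a list of 3 entries, a list of its own where there are three numbers: the closure, from 0 (fully open) to 1 (shut), then the shift along the tool's x, y, z in cm, then the turn, a rotation vector about the tool's x, y, z in units of 5 degrees (1.0 is 5 degrees). In form: [[fingers, [dx, dy, dz], [ax, ay, az]], ...]. A call has 1 to 10 rows; each row is the pose to reach, as a shift and turn from the pose commanded when the call began, along the tool's axes at that moment; what a row does not reach only later rows make up. A row lasts 1/12 s, in which the tool goes at most 41.7 mm and 7.16 degrees, less where a joint would pass 70% of its speed; a pose out of reach is approached as far as the arm can. A call with a gripper value outside its range is refused whole. The fingers move at their own pace and stop on an object; the grip force is fixed at half the most. Time passes only in rows, so rows that repeat a pose let the fingers close. It gives the time, the measured TCP pose, the force, the opening and the grip force at its end, in the units of the state.
- env.sense(): the state, without advancing time (a new reading comes with each control period).
- env.camera(name): name is "scene" or "top" or "wrist"; returns a dict with "color" (480x640x3 uint8, red, green, blue), "depth" (480x640 float32, m along the optical axis (not along the pixel's ray), 0 where there is no reading), "fovy" (degrees; the focal length in pixels is half the picture's height over the tangent of half this angle, whatever the lens; pixels are square), "cx", "cy" (the principal point, pixels), "k1" (the pictures are not rectified: a ray, as slopes to the right and down, at radius r is drawn at 1 + k1 r^2 times it, then the intrinsics apply), "extrinsics" (4x4, takes a point from camera to world coordinates). Camera axes: x right, y down, z forward; pixel columns grow to the right and rows downward; lengths in m; the calibration is good to about 2 mm. A picture is of the moment at which its call begins.
- env.close_job(): hands the job in; it is judged then, once.
Trained networks look in the newest picture that a camera, given by its name, has taken for a name from the list of things; names that differ only in an ending like _2 or _b are one class to them, and where a whole thing is asked for, a point or a joint stands for the part that bears it (a point fixed in the world has none). Each returns a list of dicts, best first, with "conf" (0 to 1); they miss things now and then, are a little off and sometimes report something else, mostly with a low value. They report only what shows in the picture. A call takes as long as a camera call.
- env.recognise(camera, name): "box" ([centre column, centre row, width, height] in pixels, round what is visible of it).
- env.silhouettes(camera, name): "mask" (480x640 bool, what is visible of it) and "box" ([centre column, centre row, width, height] in pixels, round what is visible of it).
The state is a dict: "time": time; "qpos": joint angles; "joint_velocities": joint speeds; "effort": joint torques, N m; "eef_pos": TCP position; "orientation": TCP orientation; "contact_force": force on the tool from outside, world axes, zero at the start; "torque": the same for the moment, N m; "gripper_width": opening from 0.0 (shut) to 1.0 (fully open); "finger_force": force on a finger pad.
Only numpy, scipy, OpenCV 4.12 (cv2) and the standard library are available. Lean on these libraries where they do the work, as an engineer would, in place of code of your own. Each camera call takes 0.05 s, during which the arm holds its last target. There are 200 camera calls.

## Working session

There is one attempt and no reset: what is moved stays moved. The work goes in short steps, Python scripts to look and compute and a shell command to move; the robot and the scene stay as the last step left them, time stands still between calls to the robot, and variables do not carry over. Pictures are saved under pics/ and viewed, at most 13 in all, crops included, and the job is handed in when it is done.

```bash
ls; mkdir -p pics
cat > h.py <<'E'
import numpy as np, cv2
from scipy.spatial.transform import Rotation as R
from station import env
def save(c,n): cv2.imwrite('pics/'+n,cv2.cvtColor(c['color'],cv2.COLOR_RGB2BGR))
def pts(c,mask=None):
    f=240/np.tan(np.radians(c['fovy'])/2)
    K=np.array([[f,0,c['cx']],[0,f,c['cy']],[0,0,1]])
    m=c['depth']>0
    if mask is not None: m&=mask
    v,u=np.nonzero(m)
    d=np.stack([(u-c['cx'])/f,(v-c['cy'])/f],1); s=d.copy()
    for _ in range(20): s=d/(1+c['k1']*(s**2).sum(1,keepdims=True))
    z=c['depth'][v,u][:,None]
    p=np.hstack([s*z,z]); E=c['extrinsics']
    return p@E[:3,:3].T+E[:3,3],u,v
E
python3 - <<'E'
from h import *
s=env.sense(); print(s, env.hold_point_z)
ims=[]
for n in ['scene','top']:
    c=env.camera(n); save(c,n+'0.png')
    print(n,c['fovy'],c['k1'],c['extrinsics'].round(3).tolist())
    for o in ['vise','vise_pad','crank_grip','bracket_mid','battery_mid','bit_holder_mid','punch_mid']:
        for r in env.silhouettes(n,o)[:2]:
            p,u,v=pts(c,r['mask'])
            print(o,round(r['conf'],2),np.round(r['box']),np.median(p,0).round(3) if len(p) else None,p.min(0).round(3) if len(p) else '',p.max(0).round(3)if len(p) else '')
E
```

```text
pics
{'time': 0.0, 'qpos': array([-1.20449863e+00,  4.94200284e-01,  1.34610780e+00,  7.37883062e-06,
        1.30247754e+00, -9.55374375e-02]), 'joint_velocities': array([ 0.00048609,  0.00188491,  0.00174742, -0.00145741, -0.00118329,
        0.00052963]), 'effort': array([-2.74465507e-03, -8.78830290e+01, -3.81858158e+01,  7.06280954e-02,
        5.34762139e-02, -1.12210614e-04]), 'eef_pos': array([ 0.27834934, -0.55919253,  0.21333553]), 'orientation': array([-3.05705382e+00, -7.18745162e-01,  2.41753613e-04]), 'contact_force': array([-0.11477132, -0.53767827, -0.38138742]), 'torque': array([-0.00088307, -0.01549883,  0.02682526]), 'finger_force': 0.0, 'gripper_width': 1.0006694666999263} -0.0188
scene 50.90733048286154 -0.009187465310658378 [[0.184, 0.577, -0.795, 1.421], [0.983, -0.124, 0.137, -0.076], [-0.019, -0.807, -0.59, 0.754], [0.0, 0.0, 0.0, 1.0]]
vise 0.92 [246. 260.  63. 120.] [ 0.619 -0.097  0.062] [ 0.174 -0.172 -0.004] [ 0.661 -0.031  0.161]
vise_pad 0.53 [240. 255.  22.   6.] [ 0.581 -0.099  0.114] [ 0.576 -0.123  0.105] [ 0.586 -0.076  0.121]
crank_grip 0.39 [241
[... 690 characters left out ...]
 0.002, 0.013, 0.067], [-0.013, -0.133, -0.991, 0.981], [0.0, 0.0, 0.0, 1.0]]
vise 0.74 [404. 276.  65. 117.] [ 0.561 -0.091  0.079] [ 0.417 -0.177 -0.003] [ 0.663 -0.032  0.163]
crank_grip 0.78 [415. 316.  16.  32.] [ 0.446 -0.097  0.157] [ 0.408 -0.131 -0.004] [ 0.477 -0.086  0.163]
bracket_mid 0.67 [257. 302.  37.  30.] [0.475 0.221 0.018] [ 0.44   0.185 -0.003] [0.506 0.259 0.035]
battery_mid 0.63 [152. 332.  43.  53.] [0.408 0.436 0.05 ] [ 0.355  0.408 -0.004] [0.466 0.502 0.065]
bit_holder_mid 0.82 [273. 190.  44.  14.] [0.723 0.186 0.025] [ 0.707  0.137 -0.003] [0.751 0.236 0.057]
punch_mid 0.77 [496. 289.  42.  23.] [ 0.503 -0.312  0.01 ] [ 0.483 -0.352 -0.003] [ 0.53  -0.259  0.015]
```

Run:
```python
from h import *
import cv2
c=env.camera('top')
im=cv2.cvtColor(c['color'],cv2.COLOR_RGB2BGR)
cv2.imwrite('pics/a.png',cv2.resize(im[170:380,220:460],(800,600),interpolation=cv2.INTER_CUBIC)[:600])
p,u,v=pts(c)
def rect(m,n):
    r=cv2.minAreaRect((p[m][:,:2]*1000).astype(np.float32)); print(n,m.sum(),np.round(r[0],1),np.round(r[1],1),round(r[2],2),p[m][:,2].mean().round(4))
box=(p[:,0]>.4)&(p[:,0]<.7)&(p[:,1]>-.2)&(p[:,1]<0)
z=p[:,2]
rect(box&(z>.056)&(z<.064),'riser')
j=box&(z>.115)&(z<.125)
for k in range(0,1):
    print(np.histogram(p[j][:,0],np.arange(.45,.7,.01)))
rect(j&(p[:,0]>.605),'fixed'); rect(j&(p[:,0]<.605)&(p[:,0]>.55),'moving')
rect(box&(z>.135),'grip')
rr=env.silhouettes('top','bracket_mid')[0]['mask']
q,_,_=pts(c,rr); b=q[q[:,2]>.006]; 
r=cv2.minAreaRect((b[:,:2]*1000).astype(np.float32)); print('bracket',r)
t=b[b[:,2]>.027]; 
pc=np.linalg.svd(t[:,:2]-t[:,:2].mean(0))[2][0]; print('ridge',t.mean(0),pc,np.degrees(np.arctan2(pc[0],pc[1])))
```

```text
riser 1543 [575.4 -98.4] [120.5 150. ] 84.7 0.0603
(array([  0,   0,   0,   6,   0,   6,  19,   0,   0,  15, 129, 129, 120,
         7,  56, 129, 104,   0,   0,   0,   0,   0,   0,   0]), array([0.45, 0.46, 0.47, 0.48, 0.49, 0.5 , 0.51, 0.52, 0.53, 0.54, 0.55,
       0.56, 0.57, 0.58, 0.59, 0.6 , 0.61, 0.62, 0.63, 0.64, 0.65, 0.66,
       0.67, 0.68, 0.69]))
fixed 156 [ 612.3 -101.2] [14.  50.2] 0.5 0.1204
moving 518 [578.4 -98.2] [50.3 57.4] 84.94 0.12
grip 415 [452.3 -98.2] [20.8 71.8] 86.78 0.1561
bracket ((472.9598083496094, 221.58352661132812), (64.55182647705078, 54.774356842041016), 76.10244750976562)
ridge [0.47304407 0.22183365 0.02995895] [-0.21600193 -0.97639294] -167.52568530378198
```

View pics/a.png

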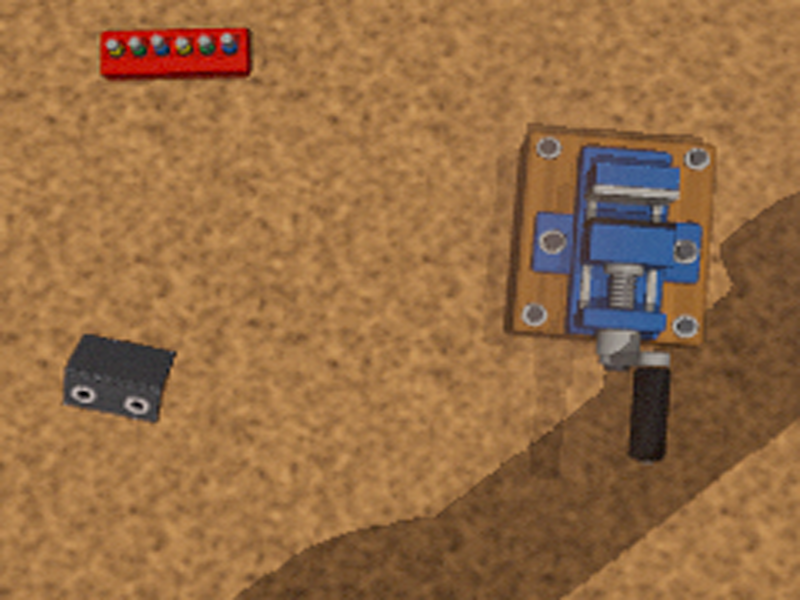

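```bash
cat >> h.py <<'E'
H=-0.0188
def goal(hold,yaw,lean,extra=0):
    """tool pose with the grasp point at hold, tool x yaw (deg), leaned back (deg)"""
    Rg=R.from_euler('z',yaw,degrees=True)*R.from_euler('y',-lean,degrees=True)*R.from_rotvec([np.pi,0,0])
    return np.array(hold)-Rg.apply([0,0,H]),Rg
def rel(g):
    s=env.sense(); R0=R.from_rotvec(s['orientation'])
    d=R0.inv().apply(g[0]-s['eef_pos'])*100; w=(R0.inv()*g[1]).as_rotvec(degrees=True)/5
    return d.round(2).tolist(),w.round(2).tolist()
E
python3 - <<'E'
from h import *
print(rel(goal([.473,.2217,.20],-13.3,0)))
E
```

```text
([52.22, -61.27, 3.27], [-0.0, -0.0, 7.95])
```

```bash
A='[0,[52.2,-61.3,0],[0,0,7.95]]'
python3 -m creep '[[0,[52.2,-61.3,-1],[0,0,7.95]],[0,[52.2,-61.3,-1],[0,0,7.95]],[0,[52.2,-61.3,-1],[0,0,7.95]],[0,[52.2,-61.3,-1],[0,0,7.95]],[0,[52.2,-61.3,-1],[0,0,7.95]],[0,[52.2,-61.3,-1],[0,0,7.95]],[0,[52.2,-61.3,-1],[0,0,7.95]],[0,[52.2,-61.3,-1],[0,0,7.95]],[0,[52.2,-61.3,-1],[0,0,7.95]],[0,[52.2,-61.3,-1],[0,0,7.95]]]'
python3 -c "
from h import *
print(rel(goal([.473,.2217,.20],-13.3,0)))"
```

```text
time: 1.73
eef_pos: [0.3782, -0.1571, 0.2193]
orientation: [3.12, -0.364, 0.001]
contact_force: [2.3, 0.1, -0.3]
gripper_width: 1.002
finger_force: 0.0
([0.5, -39.05, 3.81], [0.0, -0.01, -0.0])
```

```bash
python3 -m creep '[[0,[0.5,-39,0],[0,0,0]],[0,[0.5,-39,0],[0,0,0]],[0,[0.5,-39,0],[0,0,0]],[0,[0.5,-39,0],[0,0,0]],[0,[0.5,-39,2],[0,0,0]],[0,[0.5,-39,3.8],[0,0,0]],[0,[0.5,-39,3.8],[0,0,0]],[0,[0.5,-39,3.8],[0,0,0]],[0,[0.5,-39,3.8],[0,0,0]],[0,[0.5,-39,3.8],[0,0,0]]]'
python3 - <<'E'
from h import *
c=env.camera('wrist'); save(c,'w1.png')
for r in env.silhouettes('wrist','bracket_mid')[:2]:
    p,_,_=pts(c,r['mask']); b=p[p[:,2]>.006]
    print(r['conf'],r['box'],cv2.minAreaRect((b[:,:2]*1000).astype(np.float32)),b[:,2].max())
    t=b[b[:,2]>.029]; pc=np.linalg.svd(t[:,:2]-t[:,:2].mean(0))[2][0]; print(t.mean(0),np.degrees(np.arctan2(pc[0],pc[1])),np.abs((t[:,:2]-t[:,:2].mean(0))@pc).max())
print(rel(goal([.473,.2217,.024],-13.3,0)))
E
```

```text
time: 2.57
eef_pos: [0.4732, 0.2237, 0.1803]
orientation: [-3.12, 0.36, -0.0]
contact_force: [-0.9, -0.2, 0.5]
gripper_width: 1.0
finger_force: 0.0
0.74 [321.0, 218.4, 77.3, 56.8] ((473.6137390136719, 222.3712921142578), (64.01553344726562, 55.33810806274414), 76.88831329345703) 0.035031139672097034
[0.47425752 0.22210968 0.03133298] 13.228317295698474 0.03202493761862257
([0.03, 0.07, 17.51], [-0.0, 0.0, 0.04])
```

View pics/w1.png

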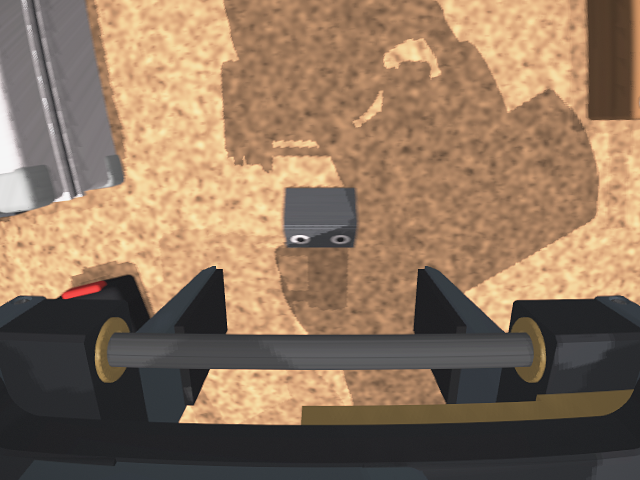

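```bash
python3 -m creep '[[0,[0.05,0,4],[0,0,0]],[0,[0.05,0,8],[0,0,0]],[0,[0.05,0,12],[0,0,0]],[0,[0.05,0,15],[0,0,0]],[0,[0.05,0,17],[0,0,0]],[0,[0.05,0,17.5],[0,0,0]],[0,[0.05,0,17.5],[0,0,0]],[0.5,[0.05,0,17.5],[0,0,0]],[1,[0.05,0,17.5],[0,0,0]],[1,[0.05,0,17.5],[0,0,0]]]'
python3 -m creep '[[1,[0,0,0],[0,0,0]],[1,[0,0,0],[0,0,0]],[1,[0,0,0],[0,0,0]],[1,[0,0,0],[0,0,0]],[1,[0,0,0],[0,0,0]],[1,[0,0,0],[0,0,0]]]'
```

```text
time: 3.5
eef_pos: [0.4741, 0.2196, 0.0075]
orientation: [-3.119, 0.363, -0.004]
contact_force: [0.1, -0.0, -0.2]
gripper_width: 0.808
finger_force: 0.0
time: 4.0
eef_pos: [0.4739, 0.2196, 0.007]
orientation: [-3.12, 0.363, -0.003]
contact_force: [-0.8, 0.2, 11.7]
gripper_width: 0.7
finger_force: 30.0
```

```bash
python3 -m creep '[[1,[0,0,-1],[0,0,0]],[1,[0,0,-5],[0,0,0]],[1,[0,0,-9],[0,0,0]],[1,[0,0,-13],[0,0,0]],[1,[0,0,-17],[0,0,0]],[1,[0,0,-20],[0,0,0]],[1,[0,0,-20],[0,0,0]],[1,[0,0,-20],[0,0,0]]]'
python3 - <<'E'
from h import *
print(rel(goal([.590,-.100,.20],-5.2,45)))
E
```

```text
time: 4.67
eef_pos: [0.4736, 0.2196, 0.208]
orientation: [-3.119, 0.363, -0.005]
contact_force: [-0.4, -0.0, -2.1]
gripper_width: 0.7
finger_force: 30.0
([19.98, 28.24, 2.13], [0.62, 8.95, -1.54])
```

```bash
python3 -m creep '[[1,[20,28.2,2.1],[0.62,8.95,-1.54]],[1,[20,28.2,2.1],[0.62,8.95,-1.54]],[1,[20,28.2,2.1],[0.62,8.95,-1.54]],[1,[20,28.2,2.1],[0.62,8.95,-1.54]],[1,[20,28.2,2.1],[0.62,8.95,-1.54]],[1,[20,28.2,2.1],[0.62,8.95,-1.54]],[1,[20,28.2,2.1],[0.62,8.95,-1.54]],[1,[20,28.2,2.1],[0.62,8.95,-1.54]],[1,[20,28.2,2.1],[0.62,8.95,-1.54]],[1,[20,28.2,2.1],[0.62,8.95,-1.54]]]'
python3 -m creep '[[1,[0,0,0],[0,0,0]],[1,[0,0,0],[0,0,0]],[1,[0,0,0],[0,0,0]]]'
python3 - <<'E'
from h import *
print(rel(goal([.590,-.100,.20],-5.2,45)))
for n in ['scene','wrist']:
  c=env.camera(n); save(c,n+'2.png')
  for r in env.silhouettes(n,'bracket_mid')[:2]:
    p,_,_=pts(c,r['mask']);print(n,r['conf'],r['box'],np.median(p,0) if len(p) else '')
a=cv2.imread('pics/scene2.png')[160:310,180:380]; a=cv2.resize(a,(800,600),interpolation=cv2.INTER_CUBIC)
cv2.imwrite('pics/s2.png',a)
E
```

```text
time: 5.5
eef_pos: [0.5529, 0.0357, 0.1855]
orientation: [-2.938, 0.116, -0.958]
contact_force: [-0.9, 1.0, -2.3]
gripper_width: 0.699
finger_force: 30.0
time: 5.75
eef_pos: [0.5538, 0.0357, 0.1866]
orientation: [-2.938, 0.116, -0.96]
contact_force: [-0.1, 0.6, -2.9]
gripper_width: 0.699
finger_force: 30.0
([5.16, 13.36, 2.6], [-0.86, 1.79, -0.22])
scene 0.95 [302.6, 209.4, 31.3, 23.0] [0.56126557 0.03470686 0.20196151]
wrist 0.83 [320.3, 291.0, 153.6, 90.4] [0.55530818 0.03440865 0.2050249 ]
```

View pics/s2.png

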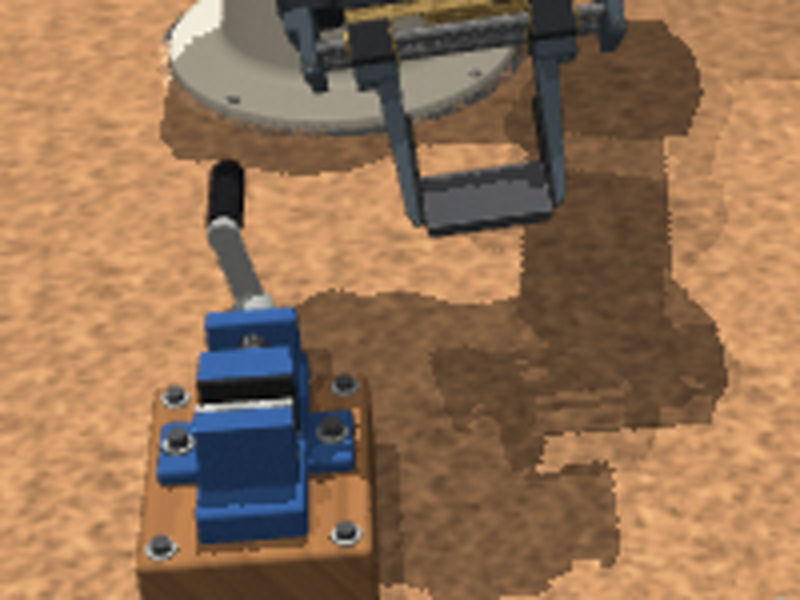

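View pics/wrist2.png

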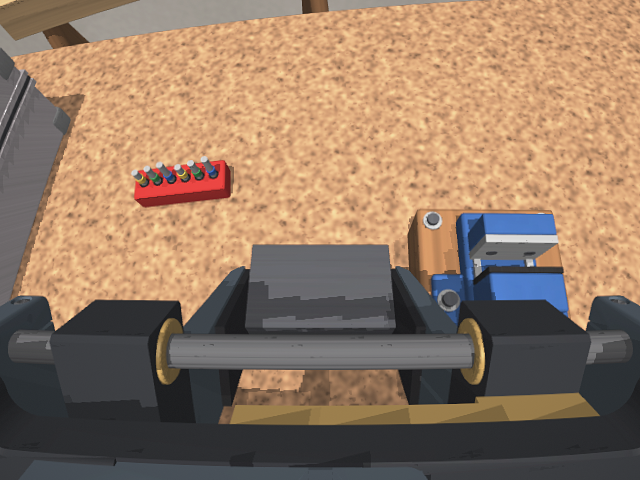

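```bash
python3 -m creep '[[1,[5.2,13.4,1.6],[-0.86,1.79,-0.22]],[1,[5.2,13.4,1.6],[-0.86,1.79,-0.22]],[1,[5.2,13.4,1.6],[-0.86,1.79,-0.22]],[1,[5.2,13.4,1.6],[-0.86,1.79,-0.22]],[1,[5.2,13.4,1.6],[-0.86,1.79,-0.22]],[1,[5.2,13.4,1.6],[-0.86,1.79,-0.22]],[1,[5.2,13.4,1.6],[-0.86,1.79,-0.22]],[1,[5.2,13.4,1.6],[-0.86,1.79,-0.22]],[1,[5.2,13.4,1.6],[-0.86,1.79,-0.22]],[1,[5.2,13.4,1.6],[-0.86,1.79,-0.22]]]'
python3 - <<'E'
from h import *
from scipy.optimize import least_squares
s=env.sense(); T=s['eef_pos']; Rt=R.from_rotvec(s['orientation'])
print(Rt.as_matrix().round(3).tolist())
c=env.camera('wrist'); save(c,'w3.png')
r=env.silhouettes('wrist','bracket_mid')[0]
p,_,_=pts(c,cv2.erode(r['mask'].astype(np.uint8),np.ones((3,3)))>0)
q=Rt.inv().apply(p-T)*1000
print(r['conf'],r['box'],len(q))
print('tool-frame pct',np.percentile(q,[1,10,50,90,99],axis=0).round(1).tolist())
# visible plain-leg plane normal in world
pm=p.mean(0);n=np.linalg.svd(p-pm)[2][2];print('normal',n,'rms',np.std((p-pm)@n), 'bb',p.min(0),p.max(0))
p,u,v=pts(c); z=p[:,2]
b=(p[:,0]>.4)&(p[:,0]<.7)&(p[:,1]>-.2)&(p[:,1]<0)
j=b&(z>.114)&(z<.126)
print(np.histogram(p[j][:,0],np.arange(.53,.65,.01)))
c2=env.camera('top')
for r in env.silhouettes('top','bracket_mid')[:1]:
    p,_,_=pts(c2,r['mask']);print('top',r['conf'],np.median(p,0),p.min(0),p.max(0)); p=p[p[:,2]>.17];print(cv2.minAreaRect((p[:,:2]*1000).astype(np.float32)))
print(T,rel(goal([.590,-.100,.20],-5.2,45)))
E
```

```text
time: 6.78
eef_pos: [0.5808, 0.0257, 0.1986]
orientation: [-2.868, 0.094, -1.162]
contact_force: [-0.0, 0.3, -2.7]
gripper_width: 0.7
finger_force: 30.0
[[0.716, -0.039, 0.696], [-0.073, -0.997, 0.019], [0.694, -0.065, -0.717]]
0.73 [319.6, 290.8, 152.6, 88.9] 12553
tool-frame pct [[-5.5, -30.5, -25.8], [0.9, -24.8, -23.8], [12.0, 0.2, -14.0], [24.6, 25.1, -1.3], [27.7, 30.8, 1.9]]
normal [-0.0242231  -0.06230062  0.99776344] rms 0.0014218500934964791 bb [ 0.56128059 -0.00749901  0.20614832] [0.60373754 0.05658472 0.22090062]
(array([  0,   0,   0,   0,   0,   0,  28, 947, 861,   5,   0]), array([0.53, 0.54, 0.55, 0.56, 0.57, 0.58, 0.59, 0.6 , 0.61, 0.62, 0.63,
       0.64]))
top 0.63 [0.57969261 0.0238741  0.2153547 ] [ 0.56016763 -0.00812975  0.17515353] [0.60194111 0.05387339 0.22072924]
((581.4722900390625, 23.19776153564453), (62.30942916870117, 40.8608512878418), 87.73638916015625)
[0.58075346 0.02565723 0.19858496] ([1.75, 12.68, 2.15], [-0.96, 0.22, -0.11])
```

View pics/w3.png

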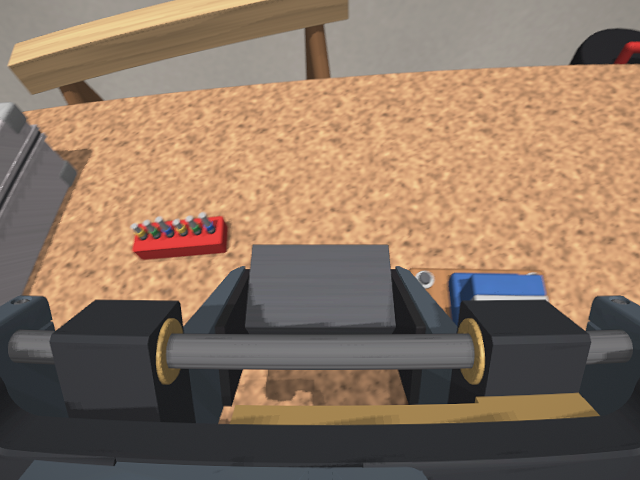

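```bash
python3 -c "
from h import *
print(env.sense()['qpos'].round(3))"; python3 -m creep '[[1,[1.7,12.7,1.6],[-0.96,0.2,-0.1]],[1,[1.7,12.7,1.6],[-0.96,0.2,-0.1]],[1,[1.7,12.7,1.6],[-0.96,0.2,-0.1]],[1,[1.7,12.7,1.6],[-0.96,0.2,-0.1]],[1,[1.7,12.7,1.6],[-0.96,0.2,-0.1]],[1,[1.7,12.7,1.6],[-0.96,0.2,-0.1]],[1,[1.7,12.7,1.6],[-0.96,0.2,-0.1]]]'
python3 -c "
from h import *
print(env.sense()['qpos'].round(3))
print(rel(goal([.590,-.100,.20],-5.2,45)))"
```

```text
[-0.123  0.309  2.156  2.257  0.137 -0.705]
time: 7.57
eef_pos: [0.5992, -0.1036, 0.1902]
orientation: [2.868, -0.134, 1.184]
contact_force: [0.4, -0.1, -2.7]
gripper_width: 0.699
finger_force: 30.0
[-0.391  0.36   2.114  1.985  0.228 -0.639]
([0.02, -0.28, 0.52], [0.02, 0.03, -0.02])
```

Run:
```python
from h import *
yaw=np.radians(-5.2); ex=np.array([np.cos(yaw),np.sin(yaw),0]); ey=np.array([-np.sin(yaw),np.cos(yaw),0]); O=np.array([.5754,-.0984,0])
for n in ['scene','top','wrist']:
  c=env.camera(n); save(c,n+'4.png'); p,u,v=pts(c); x=(p-O)@ex*1000;y=(p-O)@ey*1000;z=p[:,2]*1000
  j=(z>115)&(z<126)&(abs(y)<35)&(x>24)&(x<60)
  if j.sum()>20: print(n,j.sum(),'x',np.percentile(x[j],[1,5,50,95,99]).round(1),'y',np.percentile(y[j],[1,5,50,95,99]).round(1),'z',np.median(z[j]).round(1))
  m=(z>115)&(z<126)&(abs(y)<35)&(x>-40)&(x<24)
  if m.sum()>20: print('  moving x',np.percentile(x[m],[1,5,95,99]).round(1),'y',np.percentile(y[m],[1,99]).round(1))
  for r in env.silhouettes(n,'bracket_mid')[:1]:
    q,_,_=pts(c,r['mask']); q=q[q[:,2]>.15]; s=env.sense(); t=R.from_rotvec(s['orientation']).inv().apply(q-s['eef_pos'])*1000
    print('  br tool',r['conf'],np.percentile(t,[2,50,98],axis=0).round(1).tolist())
```

```text
scene 210 x [24.5 25.3 37.4 45.9 46.6] y [-23.9 -22.1   0.5  22.7  24.6] z 119.5
  moving x [-23.1 -21.1   7.8  23.4] y [-23.7  25.6]
  moving x [-15.5 -15.2  -3.7  -2.8] y [-24.9   5.3]
  br tool 0.89 [[-23.4, -27.7, -25.0], [11.1, 3.4, -11.1], [26.6, 31.9, 2.5]]
  moving x [-16.5 -15.8   3.4   4.2] y [-23.9  24.8]
  br tool 0.65 [[-5.6, -30.1, -25.5], [11.8, 0.4, -14.1], [27.6, 30.8, 1.9]]
```

Run:
```python
from h import *
yaw=np.radians(-5.2); ex=np.array([np.cos(yaw),np.sin(yaw),0]); ey=np.array([-np.sin(yaw),np.cos(yaw),0]); O=np.array([.5754,-.0984,0])
c=env.camera('scene'); p,u,v=pts(c); x=(p-O)@ex*1000;y=(p-O)@ey*1000;z=p[:,2]*1000
j=(z>116)&(z<124)&(abs(y)<22)&(x>-40)&(x<60)
h,e=np.histogram(x[j],np.arange(-40,60,2)); print([(int(a),int(b)) for a,b in zip(e,h)])
j=(z>84)&(z<114)&(abs(y)<22)&(x>30)&(x<60)
print('back face',np.percentile(x[j],[5,50,95]))
j=(z>57)&(z<63)&(abs(y)>35)&(abs(y)<65)
print('riser',np.percentile(x[j],[1,99]),np.percentile(y[j],[1,99]))
j=(z<50)&(z>10)&(abs(y)<55)&(x>50)&(x<100); print('riser front',np.percentile(x[j],[5,50,95]))
r=env.silhouettes('scene','crank_grip')
for k in r[:2]:
  print(k['conf'],k['box'])
j=(z>120)&(abs(y)<40)&(x<-60)&(x>-200); print('crank',np.percentile(x[j],[1,5,50,95,99]),np.median(y[j]),z[j].max())
im=cv2.imread('pics/scene4.png')[170:330,190:350]
cv2.imwrite('pics/s4.png',cv2.resize(im,(600,600),interpolation=cv2.INTER_CUBIC))
```

```text
[(-40, 0), (-38, 0), (-36, 0), (-34, 0), (-32, 0), (-30, 0), (-28, 0), (-26, 1), (-24, 8), (-22, 10), (-20, 16), (-18, 7), (-16, 9), (-14, 9), (-12, 15), (-10, 13), (-8, 16), (-6, 12), (-4, 9), (-2, 18), (0, 11), (2, 15), (4, 19), (6, 13), (8, 3), (10, 0), (12, 0), (14, 0), (16, 0), (18, 0), (20, 1), (22, 5), (24, 16), (26, 12), (28, 10), (30, 15), (32, 14), (34, 12), (36, 9), (38, 19), (40, 18), (42, 15), (44, 28), (46, 6), (48, 2), (50, 0), (52, 0), (54, 0), (56, 0)]
back face [42.06452234 44.22418028 46.94114398]
riser [-69.49958936  76.97455669] [-58.30528412  60.28057681]
riser front [74.19488409 76.32741087 78.5017804 ]
0.69 [151.9, 286.6, 39.0, 10.1]
0.65 [238.6, 206.8, 10.3, 14.1]
crank [-195.48722396 -187.18143525 -136.00696055  -68.93840378  -61.78794484] -0.7645514305064496 524.4752718209413
```

View pics/s4.png

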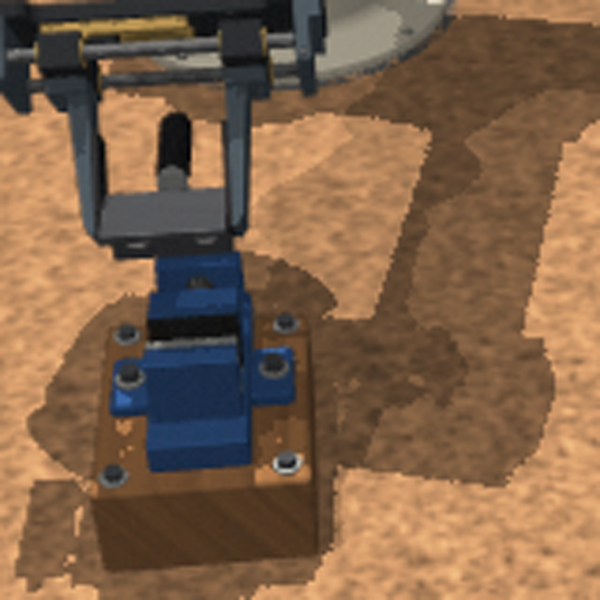

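```bash
cat >> h.py <<'E'
YAW=-5.2; VR=R.from_euler('z',YAW,degrees=True); JE=np.array([.5983,-.1005,.120])
def gmid(d,lean=45):
    global H
    o=H; H=-0.0092; g=goal(JE+VR.apply(np.array(d)/1000),YAW,lean); H=o
    return g
E
python3 - <<'E'
from h import *
print(rel(gmid([3,0,40])),rel(gmid([3,0,10])),rel(gmid([3,0,-5.5])))
E
```

```text
([-2.02, -0.03, 3.24], [-0.0, 0.01, 0.0]) ([-4.14, -0.03, 5.36], [-0.0, 0.01, 0.0]) ([-5.23, -0.03, 6.46], [-0.0, 0.01, 0.0])
```

```bash
python3 -m creep '[[1,[-1,0,1.6],[0,0,0]],[1,[-2,0,3.2],[0,0,0]],[1,[-2,0,3.2],[0,0,0]],[1,[-2,0,3.2],[0,0,0]],[1,[-2,0,3.2],[0,0,0]]]'
python3 - <<'E'
from h import *
print(env.sense()['qpos'].round(3))
print(rel(gmid([3,0,40])),rel(gmid([3,0,10])),rel(gmid([3,0,-5.5])))
c=env.camera('scene'); save(c,'scene5.png'); p,u,v=pts(c)
x,y,z=(VR.inv().apply(p-JE)*1000).T
r=env.silhouettes('scene','bracket_mid')[0]; p,u,v=pts(c,r['mask']); q=VR.inv().apply(p-JE)*1000; q=q[q[:,2]>8]
print('bracket in jaw frame',np.percentile(q,[2,50,98],axis=0).round(1).tolist())
m=(abs(z)<4)&(abs(y)<22)&(x>-5)&(x<30); print('fixed',np.percentile(x[m],[2,98]),np.percentile(y[m],[2,98]))
im=cv2.imread('pics/scene5.png')[190:310,200:320]
cv2.imwrite('pics/s5.png',cv2.resize(im,(600,600),interpolation=cv2.INTER_CUBIC))
E
```

```text
time: 8.38
eef_pos: [0.6076, -0.102, 0.1536]
orientation: [2.869, -0.131, 1.186]
contact_force: [0.0, 0.2, -1.9]
gripper_width: 0.698
finger_force: 30.0
[-0.38   0.455  2.135  2.364  0.292 -1.023]
([0.0, -0.07, 0.02], [-0.0, 0.02, -0.0]) ([-2.12, -0.07, 2.14], [-0.0, 0.02, -0.0]) ([-3.21, -0.07, 3.24], [-0.0, 0.02, -0.0])
bracket in jaw frame [[-135.0, -18.0, 9.2], [-110.4, -8.5, 29.6], [-3.4, 0.3, 39.6]]
fixed [-0.74873539 23.36514379] [-21.67001765  20.38904498]
```

View pics/s5.png

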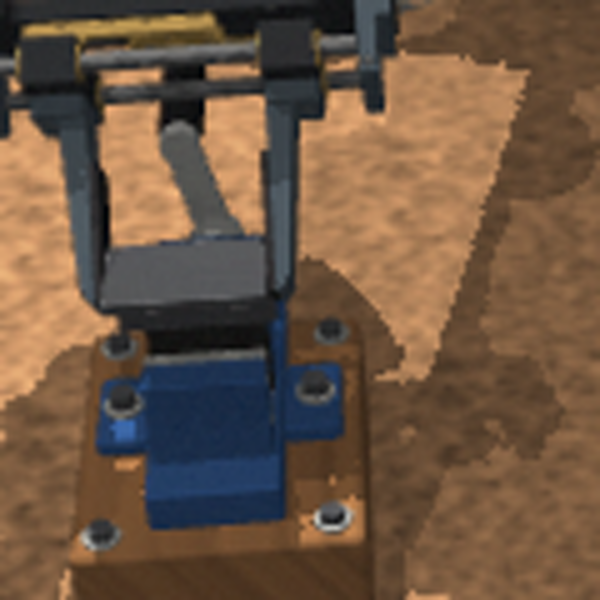

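Run:
```python
from h import *
for n in ['scene','wrist','top']:
  c=env.camera(n); p,u,v=pts(c); x,y,z=(VR.inv().apply(p-JE)*1000).T
  for nm,m in [('jaw',(abs(z)<4)&(abs(y)<40)&(x>3)&(x<21)),('br',(abs(z-51.5)<4)&(abs(y)<60)&(x>-5)&(x<28)),('riser',(abs(z+60)<3)&(abs(y)<90)&(x>-80)&(x<60)),('base',(abs(z+40)<2)&(abs(y)<90)&(x>20)&(x<40))]:
    if m.sum()>9: print(n,nm,m.sum(),'x',np.percentile(x[m],[1,99]).round(1),'y',np.percentile(y[m],[1,3,50,97,99]).round(1),'z',np.median(z[m]).round(1))
```

```text
scene jaw 150 x [ 3.  20.8] y [-23.9 -23.3   0.3  24.2  24.3] z -0.3
scene br 384 x [-4.8 27.6] y [-40.2 -38.   -0.2  37.6  39.9] z 51.0
scene riser 961 x [-78.7  54.5] y [-57.9 -56.9  10.6  58.8  59.8] z -60.0
scene base 164 x [20.2 39.9] y [-26.  -25.5   2.5  26.9  27.6] z -40.2
wrist br 10275 x [-4.7 27.6] y [-35.4 -32.3  -1.3  29.8  32.9] z 52.8
wrist riser 566 x [-39.   -5.6] y [-58.5 -57.5 -36.5  59.3  60. ] z -58.5
top br 627 x [-4.7 27.6] y [-38.6 -33.8  -2.7  30.5  36.1] z 51.7
top riser 361 x [-17.6  51.3] y [-56.1 -53.1  39.6  58.3  59.4] z -59.6
```

```bash
python3 -m creep '[[1,[-0.7,-0.15,0.7],[0,0,0]],[1,[-1.4,-0.15,1.4],[0,0,0]],[1,[-2.1,-0.15,2.1],[0,0,0]],[1,[-2.5,-0.15,2.5],[0,0,0]],[1,[-2.8,-0.15,2.8],[0,0,0]],[1,[-3.0,-0.15,3.0],[0,0,0]],[1,[-3.1,-0.15,3.1],[0,0,0]],[1,[-3.1,-0.15,3.1],[0,0,0]]]'
python3 - <<'E'
from h import *
print(rel(gmid([3,0,-6.5])))
c=env.camera('scene'); save(c,'scene6.png')
p,u,v=pts(c); x,y,z=(VR.inv().apply(p-JE)*1000).T
m=(abs(z-7)<5)&(abs(y)<31)&(x>0)&(x<35);print('br top',m.sum(),np.percentile(x[m],[1,50,99]),np.median(z[m]),np.percentile(y[m],[1,99]))
im=cv2.imread('pics/scene6.png')[190:310,200:320]
cv2.imwrite('pics/s6.png',cv2.resize(im,(600,600),interpolation=cv2.INTER_CUBIC))
E
```

```text
time: 9.3
eef_pos: [0.6078, -0.1011, 0.11]
orientation: [2.868, -0.131, 1.186]
contact_force: [0.6, 0.6, -2.6]
gripper_width: 0.701
finger_force: 30.0
([-0.21, 0.03, 0.21], [0.01, 0.01, -0.0])
br top 356 [ 0.34507052 18.77784318 33.48886845] 6.450805181100474 [-30.32212756  29.33219415]
```

View pics/s6.png

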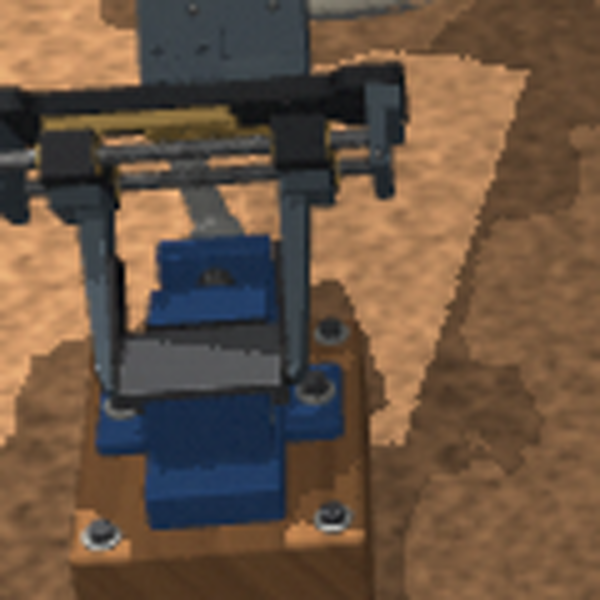

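```bash
python3 -m creep '[[1,[-0.1,-0.2,0.1],[0,0,0]],[1,[-0.2,-0.2,0.2],[0,0,0]],[1,[-0.23,-0.2,0.23],[0,0,0]],[1,[-0.23,-0.2,0.23],[0,0,0]]]'
```

```text
time: 9.68
eef_pos: [0.6083, -0.0989, 0.1082]
orientation: [2.866, -0.131, 1.191]
contact_force: [-12.5, 1.0, 19.5]
gripper_width: 0.697
finger_force: 30.0
```

```bash
python3 -m creep '[[0.25,[0.05,0,-0.05],[0,0,0]],[0.2,[0.05,0,-0.05],[0,0,0]],[0.1,[0.05,0,-0.05],[0,0,0]],[0,[0.05,0,-0.05],[0,0,0]],[0,[0.05,0,-0.05],[0,0,0]],[0,[0.05,0,-0.05],[0,0,0]],[0,[0.05,0,-0.05],[0,0,0]],[0,[0.05,0,-0.05],[0,0,0]]]'
python3 -m creep '[[0,[0,0,-1],[0,0,0]],[0,[0,0,-3],[0,0,0]],[0,[0,0,-6],[0,0,0]],[0,[0,0,-9],[0,0,0]],[0,[0,0,-12],[0,0,0]],[0,[0,0,-12],[0,0,0]],[0,[0,0,-12],[0,0,0]]]'
python3 - <<'E'
from h import *
for n in ['scene','top','wrist']:
  c=env.camera(n); save(c,n+'7.png')
  p,u,v=pts(c); x,y,z=(VR.inv().apply(p-JE)*1000).T
  m=(abs(z-5)<5)&(abs(y)<45)&(x>-15)&(x<35)
  if m.sum()>20: print(n,'br top',m.sum(),np.percentile(x[m],[1,50,99]),np.percentile(z[m],[5,50,95]),np.percentile(y[m],[1,99]))
  if n=='top':
    P=c
    g=(z>20)&(z<60)&(abs(y)<60)&(x<-90)&(x>-210); print('crank',np.percentile(x[g],[1,5,95,99]),np.percentile(y[g],[1,50,99]),z[g].max())
    h=(z>33)&g&(x<-140); print('handle',h.sum(), x[h].min(),x[h].max(),np.median(y[h]),np.percentile(z[h],97))
print(env.sense()['qpos'].round(3))
a=cv2.imread('pics/scene7.png')[170:310,190:330]; b=cv2.imread('pics/top7.png')[220:360,340:480]
cv2.imwrite('pics/m7.png',np.hstack([cv2.resize(i,(400,400),interpolation=cv2.INTER_CUBIC) for i in (a,b)]))
E
```

```text
time: 10.35
eef_pos: [0.6079, -0.0991, 0.1074]
orientation: [2.868, -0.131, 1.186]
contact_force: [-0.1, 0.3, -0.2]
gripper_width: 0.994
finger_force: 0.0
time: 10.93
eef_pos: [0.5227, -0.0915, 0.194]
orientation: [2.865, -0.131, 1.189]
contact_force: [0.6, 0.4, -0.8]
gripper_width: 1.004
finger_force: 0.0
scene br top 441 [-9.05660707 15.08810129 33.9964059 ] [1.87306583 4.86222984 7.09688364] [-28.52098593  33.05462789]
top br top 673 [-9.18320337 10.12233644 30.12416702] [2.71943588 5.47835898 7.96281365] [-29.62016507  33.58259298]
crank [-134.11050895 -133.54970459 -114.28554931 -110.11377762] [-20.01221393  -9.26991141  -1.28504205] 40.95541468836062Traceback (most recent call last):
  File "<stdin>", line 10, in <module>
    return umr_minimum(a, axis, None, out, keepdims, initial, where)
ValueError: zero-size array to reduction operation minimum which has no identity
```

```bash
cat >> h.py <<'E'
def gcrank(a,back=0,lean=45,dx=0):
    h=JE+VR.apply([-.1555+dx,-.052*np.sin(a),-.022+.052*np.cos(a)])
    g=goal(h,YAW,lean); return g[0]-g[1].apply([0,0,back]),g[1]
E
python3 - <<'E'
from h import *
print(env.sense()['qpos'].round(3)); print(rel(gcrank(.21,.08)))
E
```

```text
[-0.455  0.287  2.283  2.175  0.31  -0.89 ]
([-8.8, 1.31, -8.73], [0.01, -0.0, -0.01])
```

```bash
python3 - <<'E'
from h import *
print(rel(gcrank(.21,.06)))
E
python3 -m creep '[[0,[-4,0.6,-4.8],[0,0,0]],[0,[-6,1.3,-6.73],[0,0,0]],[0,[-8.8,1.3,-6.73],[0,0,0]],[0,[-8.8,1.3,-6.73],[0,0,0]],[0,[-8.8,1.3,-6.73],[0,0,0]],[0,[-8.8,1.3,-6.73],[0,0,0]],[0,[-8.8,1.3,-6.73],[0,0,0]],[0,[-8.8,1.3,-6.73],[0,0,0]]]'
python3 - <<'E'
from h import *
print(env.sense()['qpos'].round(3)); print(rel(gcrank(.21,.06)))
c=env.camera('wrist'); save(c,'w8.png')
for n in ('wrist','scene','top'):
  if n!='wrist': c=env.camera(n)
  for r in env.silhouettes(n,'crank_grip')[:2]:
    p,_,_=pts(c,r['mask']); q=VR.inv().apply(p-JE)*1000
    print(n,r['conf'],r['box'],np.percentile(q,[2,50,98],axis=0).round(1).tolist())
E
```

```text
([-8.8, 1.31, -6.73], [0.01, -0.0, -0.01])
time: 11.7
eef_pos: [0.4141, -0.0945, 0.178]
orientation: [2.868, -0.13, 1.187]
contact_force: [-0.1, -0.7, 0.2]
gripper_width: 1.0
finger_force: 0.0
[-0.745  0.284  2.551  2.213  0.567 -1.223]
([-0.05, 0.01, -0.04], [0.0, 0.0, 0.01])
wrist 0.72 [318.2, 262.7, 37.0, 111.4] [[-179.8, -19.9, -1.4], [-153.9, -10.5, 38.5], [-118.9, -1.1, 40.9]]
wrist 0.56 [310.1, 218.8, 140.4, 194.8] [[-176.5, -56.2, -104.9], [-71.7, -4.8, -42.0], [35.4, 57.1, 40.3]]
top 0.86 [415.3, 316.0, 18.4, 32.8] [[-178.1, -19.9, 29.2], [-150.0, -9.5, 37.4], [-121.5, -1.8, 41.2]]
```

View pics/w8.png

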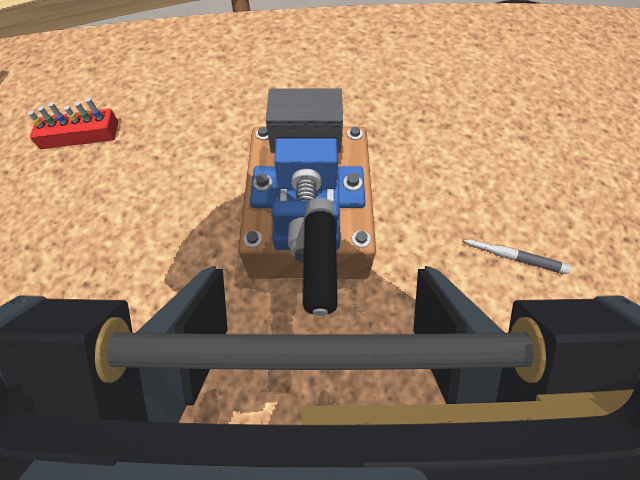

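```bash
python3 -m creep '[[0,[0,0,2],[0,0,0]],[0,[0,0,4],[0,0,0]],[0,[0,0,5.5],[0,0,0]],[0,[0,0,6],[0,0,0]],[0,[0,0,6],[0,0,0]],[0.5,[0,0,6],[0,0,0]],[1,[0,0,6],[0,0,0]],[1,[0,0,6],[0,0,0]],[1,[0,0,6],[0,0,0]],[1,[0,0,6],[0,0,0]]]'
python3 -m creep '[[1,[0,0,0],[0,0,0]],[1,[0,0,0],[0,0,0]],[1,[0,0,0],[0,0,0]],[1,[0,0,0],[0,0,0]],[1,[0,0,0],[0,0,0]],[1,[0,0,0],[0,0,0]],[1,[0,0,0],[0,0,0]],[1,[0,0,0],[0,0,0]]]'
python3 - <<'E'
from h import *
s=env.sense(); print(s['qpos'].round(3), s['contact_force'])
R0=R.from_rotvec(s['orientation'])
for a in np.radians(np.arange(12,373,30)):
    d=(gcrank(a)[0]-gcrank(.21)[0]); print(round(a,2),(R0.inv().apply(d)*100).round(1).tolist())
print(rel(gcrank(.21)))
E
```

```text
time: 12.83
eef_pos: [0.455, -0.0983, 0.1359]
orientation: [2.867, -0.132, 1.187]
contact_force: [-0.3, 0.1, -0.2]
gripper_width: 0.664
finger_force: 0.0
time: 13.5
eef_pos: [0.4551, -0.0981, 0.1353]
orientation: [2.868, -0.131, 1.186]
contact_force: [-0.1, -0.5, 1.2]
gripper_width: 0.212
finger_force: 30.0
[-0.623  0.501  2.529  2.545  0.69  -1.482] [-0.14849324 -0.46727362  1.15336051]
0.21 [0.0, -0.0, -0.0]
0.73 [-0.9, 2.4, 0.9]
1.26 [-2.5, 3.9, 2.5]
1.78 [-4.4, 4.0, 4.4]
2.3 [-6.0, 2.8, 6.1]
2.83 [-7.1, 0.5, 7.1]
3.35 [-7.2, -2.2, 7.2]
3.87 [-6.3, -4.6, 6.3]
4.4 [-4.7, -6.0, 4.7]
4.92 [-2.8, -6.2, 2.8]
5.45 [-1.1, -4.9, 1.1]
5.97 [-0.1, -2.7, 0.1]
6.49 [0.0, -0.0, -0.0]
([0.06, 0.02, 0.02], [0.01, 0.01, -0.01])
```

Run:
```python
from h import *
R0=gcrank(0)[1]
for a0 in (12,162,312,462):
  print(a0,[(R0.inv().apply(gcrank(np.radians(a0+k))[0]-gcrank(np.radians(a0))[0])*100).round(2).tolist() for k in range(15,151,15)])
```

```text
12 [[-0.32, 1.28, 0.32], [-0.86, 2.4, 0.86], [-1.59, 3.28, 1.59], [-2.46, 3.86, 2.46], [-3.4, 4.11, 3.4], [-4.36, 4.01, 4.36], [-5.27, 3.55, 5.27], [-6.06, 2.78, 6.06], [-6.68, 1.75, 6.68], [-7.09, 0.53, 7.09]]
162 [[-0.17, -1.33, 0.17], [-0.1, -2.69, 0.1], [0.22, -3.97, -0.22], [0.76, -5.09, -0.76], [1.49, -5.97, -1.49], [2.36, -6.55, -2.36], [3.3, -6.8, -3.3], [4.26, -6.69, -4.26], [5.17, -6.24, -5.17], [5.96, -5.47, -5.96]]
312 [[0.62, 1.03, -0.62], [1.04, 2.26, -1.04], [1.21, 3.59, -1.21], [1.14, 4.95, -1.14], [0.82, 6.23, -0.82], [0.27, 7.34, -0.27], [-0.46, 8.23, 0.46], [-1.32, 8.81, 1.32], [-2.27, 9.06, 2.27], [-3.22, 8.95, 3.22]]
462 [[-0.9, -0.45, 0.9], [-1.7, -1.22, 1.7], [-2.32, -2.25, 2.32], [-2.73, -3.48, 2.73], [-2.91, -4.81, 2.91], [-2.83, -6.17, 2.83], [-2.51, -7.45, 2.51], [-1.97, -8.57, 1.97], [-1.24, -9.45, 1.24], [-0.37, -10.03, 0.37]]
```

```bash
python3 -m creep '[[1,[-0.32,1.28,0.32],[0,0,0]],[1,[-0.86,2.4,0.86],[0,0,0]],[1,[-1.59,3.28,1.59],[0,0,0]],[1,[-2.46,3.86,2.46],[0,0,0]],[1,[-3.4,4.11,3.4],[0,0,0]],[1,[-4.36,4.01,4.36],[0,0,0]],[1,[-5.27,3.55,5.27],[0,0,0]],[1,[-6.06,2.78,6.06],[0,0,0]],[1,[-6.68,1.75,6.68],[0,0,0]],[1,[-7.09,0.53,7.09],[0,0,0]]]'
python3 -m creep '[[1,[0,0,0],[0,0,0]],[1,[0,0,0],[0,0,0]]]'
python3 -c "
from h import *
print(env.sense()['qpos'].round(3)); print(rel(gcrank(np.radians(162))))"
```

```text
time: 14.33
eef_pos: [0.4547, -0.1033, 0.0348]
orientation: [2.867, -0.131, 1.187]
contact_force: [5.2, 3.8, 16.2]
gripper_width: 0.214
finger_force: 30.0
time: 14.5
eef_pos: [0.4548, -0.1019, 0.0346]
orientation: [2.87, -0.128, 1.187]
contact_force: [3.2, 3.5, 3.3]
gripper_width: 0.214
finger_force: 30.0
[-0.642  1.086  2.656  2.748  1.324 -1.881]
([0.09, 0.17, -0.01], [-0.03, 0.01, 0.01])
```

Run:
```python
from h import *
s=env.sense(); g=gcrank(np.radians(162)); R0=g[1]
g2=gcrank(np.radians(162),lean=33); print((R0.inv().apply(g2[0]-g[0])*100).round(2),(R0.inv()*g2[1]).as_rotvec(degrees=True)/5)
R0=g2[1]
for a0 in (162,312,462):
  print(a0,[(R0.inv().apply(gcrank(np.radians(a0+k),lean=33)[0]-gcrank(np.radians(a0),lean=33)[0])*100).round(2).tolist() for k in range(15,151,15)])
```

```text
[-0.39  0.   -0.04] [-7.96593810e-17 -2.40000000e+00 -1.59318762e-16]
162 [[-0.13, -1.33, 0.21], [-0.08, -2.69, 0.12], [0.17, -3.97, -0.26], [0.59, -5.09, -0.91], [1.15, -5.97, -1.77], [1.82, -6.55, -2.8], [2.55, -6.8, -3.92], [3.28, -6.69, -5.05], [3.98, -6.24, -6.13], [4.59, -5.47, -7.07]]
312 [[0.48, 1.03, -0.74], [0.8, 2.26, -1.23], [0.93, 3.59, -1.44], [0.88, 4.95, -1.35], [0.63, 6.23, -0.97], [0.21, 7.34, -0.32], [-0.35, 8.23, 0.54], [-1.02, 8.81, 1.57], [-1.75, 9.06, 2.69], [-2.48, 8.95, 3.82]]
462 [[-0.7, -0.45, 1.07], [-1.31, -1.22, 2.01], [-1.79, -2.25, 2.75], [-2.1, -3.48, 3.24], [-2.24, -4.81, 3.45], [-2.18, -6.17, 3.36], [-1.93, -7.45, 2.98], [-1.52, -8.57, 2.33], [-0.95, -9.45, 1.47], [-0.29, -10.03, 0.44]]
```

```bash
python3 -m creep '[[1,[-0.1,0,0],[0,-0.6,0]],[1,[-0.2,0,0],[0,-1.2,0]],[1,[-0.3,0,0],[0,-1.8,0]],[1,[-0.39,0,-0.04],[0,-2.4,0]],[1,[-0.39,0,-0.04],[0,-2.4,0]],[1,[-0.39,0,-0.04],[0,-2.4,0]]]'
python3 -c "
from h import *
print(env.sense()['qpos'].round(3)); print(rel(gcrank(np.radians(162),lean=33)))"
```

```text
time: 15.0
eef_pos: [0.4505, -0.1032, 0.0326]
orientation: [2.986, -0.137, 0.875]
contact_force: [-8.9, -9.7, -23.0]
gripper_width: 0.212
finger_force: 30.0
[-0.535  0.695  2.437  2.694  0.562 -1.566]
([0.15, -0.01, 0.08], [0.02, 0.06, -0.01])
```

```bash
python3 -m creep '[[1,[-0.1,-1.33,0.15],[0,0,0]],[1,[-0.05,-2.69,0.08],[0,0,0]],[1,[0.17,-3.97,-0.26],[0,0,0]],[1,[0.59,-5.09,-0.91],[0,0,0]],[1,[1.15,-5.97,-1.77],[0,0,0]]]'
python3 -c "
from h import *
s=env.sense();print(s['qpos'].round(3)); print(rel(gcrank(np.radians(237),lean=33)))"
```

```text
time: 15.42
eef_pos: [0.4562, -0.0426, 0.053]
orientation: [2.987, -0.137, 0.878]
contact_force: [-1.3, -5.9, -0.2]
gripper_width: 0.214
finger_force: 30.0
[-0.32   0.62   2.44   2.878  0.494 -1.531]
([0.18, 0.12, 0.0], [-0.0, 0.05, -0.01])
```

```bash
python3 -m creep '[[1,[0.67,-0.58,-1.03],[0,0,0]],[1,[1.4,-0.83,-2.15],[0,0,0]],[1,[2.13,-0.72,-3.28],[0,0,0]],[1,[2.83,-0.27,-4.36],[0,0,0]],[1,[3.44,0.5,-5.3],[0,0,0]],[1,[3.92,1.53,-6.04],[0,0,0]],[1,[4.24,2.76,-6.53],[0,0,0]],[1,[4.37,4.09,-6.74],[0,0,0]],[1,[4.32,5.45,-6.65],[0,0,0]],[1,[4.07,6.73,-6.27],[0,0,0]]]'
python3 - <<'E'
from h import *
s=env.sense();print(s['qpos'].round(3)); print(rel(gcrank(np.radians(387),lean=33)))
R0=gcrank(0,lean=33)[1]; a0=387
print(a0,[(R0.inv().apply(gcrank(np.radians(a0+k),lean=33)[0]-gcrank(np.radians(a0),lean=33)[0])*100).round(2).tolist() for k in range(15,151,15)])
E
```

```text
time: 16.25
eef_pos: [0.4502, -0.1103, 0.1287]
orientation: [2.987, -0.13, 0.881]
contact_force: [10.6, 15.3, -28.3]
gripper_width: 0.215
finger_force: 30.0
[-0.564  0.335  2.326  1.729  0.255 -0.572]
([0.11, 0.04, 0.08], [-0.02, 0.02, 0.03])
387 [[-0.42, 1.12, 0.64], [-0.98, 2.0, 1.51], [-1.65, 2.58, 2.54], [-2.38, 2.83, 3.66], [-3.11, 2.73, 4.79], [-3.81, 2.27, 5.87], [-4.42, 1.5, 6.8], [-4.9, 0.47, 7.54], [-5.22, -0.75, 8.03], [-5.35, -2.09, 8.24]]
```

```bash
python3 -m creep '[[1,[-0.42,1.12,0.64],[0,0,0]],[1,[-0.98,2.0,1.51],[0,0,0]],[1,[-1.65,2.58,2.54],[0,0,0]],[1,[-2.38,2.83,3.66],[0,0,0]],[1,[-3.11,2.73,4.79],[0,0,0]],[1,[-3.81,2.27,5.87],[0,0,0]],[1,[-4.42,1.5,6.8],[0,0,0]],[1,[-4.9,0.47,7.54],[0,0,0]],[1,[-5.22,-0.75,8.03],[0,0,0]],[1,[-5.22,-0.75,8.03],[0,0,0]]]'
python3 - <<'E'
from h import *
s=env.sense();print(s['qpos'].round(3)); print(rel(gcrank(np.radians(522),lean=33)))
c=env.camera('scene'); save(c,'scene9.png')
R0=gcrank(0,lean=33)[1]; a0=522
print(a0,[(R0.inv().apply(gcrank(np.radians(a0+k),lean=33)[0]-gcrank(np.radians(a0),lean=33)[0])*100).round(2).tolist() for k in range(15,136,15)])
im=cv2.imread('pics/scene9.png')[190:310,190:310]
cv2.imwrite('pics/s9.png',cv2.resize(im,(600,600),interpolation=cv2.INTER_CUBIC))
E
```

```text
time: 17.08
eef_pos: [0.4507, -0.1014, 0.0315]
orientation: [2.987, -0.135, 0.879]
contact_force: [-1.5, 2.0, -2.7]
gripper_width: 0.211
finger_force: 30.0
[-0.533  0.702  2.44   2.698  0.573 -1.57 ]
([0.21, 0.18, -0.02], [-0.01, 0.04, 0.0])
522 [[-0.13, -1.33, 0.21], [-0.08, -2.69, 0.12], [0.17, -3.97, -0.26], [0.59, -5.09, -0.91], [1.15, -5.97, -1.77], [1.82, -6.55, -2.8], [2.55, -6.8, -3.92], [3.28, -6.69, -5.05], [3.98, -6.24, -6.13]]
```

View pics/s9.png

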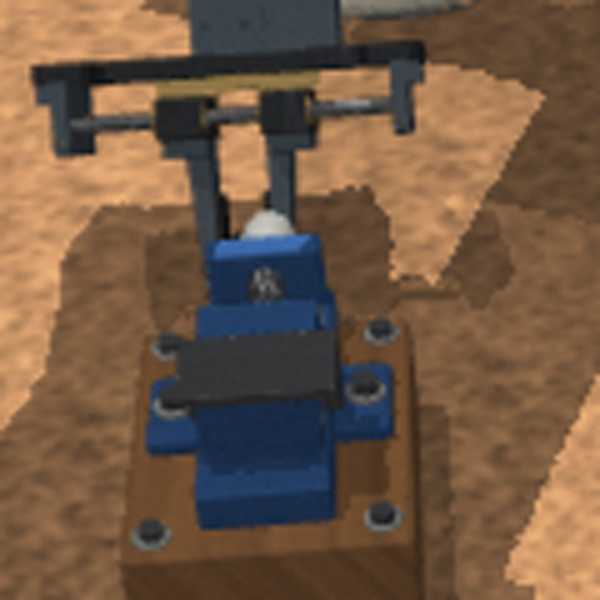

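```bash
python3 -m creep '[[1,[-0.13,-1.33,0.21],[0,0,0]],[1,[-0.08,-2.69,0.12],[0,0,0]],[1,[0.17,-3.97,-0.26],[0,0,0]],[1,[0.59,-5.09,-0.91],[0,0,0]],[1,[1.15,-5.97,-1.77],[0,0,0]],[1,[1.82,-6.55,-2.8],[0,0,0]],[1,[2.55,-6.8,-3.92],[0,0,0]],[1,[3.28,-6.7,-5.05],[0,0,0]],[1,[3.28,-6.7,-5.05],[0,0,0]],[1,[3.28,-6.7,-5.05],[0,0,0]]]'
python3 - <<'E'
from h import *
s=env.sense();print(s['qpos'].round(3)); print(rel(gcrank(np.radians(642),lean=33)))
h=VR.inv().apply(s['eef_pos']+R.from_rotvec(s['orientation']).apply([0,0,H])-JE)
print(h,np.arctan2(-h[1],h[2]+.022)+4*np.pi)
E
```

```text
time: 17.97
eef_pos: [0.4567, -0.0366, 0.0938]
orientation: [2.984, -0.135, 0.883]
contact_force: [-7.7, 8.8, 2.9]
gripper_width: 0.211
finger_force: 30.0
[-0.297  0.458  2.397  2.759  0.3   -1.378]
([0.09, -0.0, 0.15], [0.01, 0.01, 0.01])
[-0.15702683  0.05086511 -0.01041261] 11.219558124638384
```

```bash
python3 -m creep '[[0.5,[0,0,0],[0,0,0]],[0.5,[0,0,0],[0,0,0]],[0.5,[0,0,0],[0,0,0]],[0.5,[0,0,0],[0,0,0]],[0.5,[0,0,0],[0,0,0]],[0.5,[0,0,-1],[0,0,0]],[0.5,[0,0,-3],[0,0,0]],[0.5,[0,0,-5],[0,0,0]],[0.5,[0,0,-7],[0,0,0]],[0.5,[0,0,-7],[0,0,0]]]'
python3 - <<'E'
from h import *
print(env.sense()['qpos'].round(3))
for n in ('wrist','scene','top'):
  c=env.camera(n); save(c,n+'10.png')
  p,u,v=pts(c); x,y,z=(VR.inv().apply(p-JE)*1000).T
  m=(abs(z-5)<5)&(abs(y)<45)&(x>8)&(x<50)
  if m.sum()>20: print(n,m.sum(),np.percentile(x[m],[50,99]),np.percentile(z[m],[5,50,95]),np.percentile(y[m],[1,99]), np.linalg.lstsq(np.c_[x[m],y[m],x[m]*0+1],z[m],rcond=None)[0])
  for r in env.silhouettes(n,'crank_grip')[:1]:
    p,_,_=pts(c,r['mask']); q=VR.inv().apply(p-JE)*1000; print(r['conf'],np.median(q,0))
E
```

```text
time: 18.8
eef_pos: [0.4252, -0.0303, 0.1438]
orientation: [2.994, -0.134, 0.885]
contact_force: [0.5, 0.9, -0.4]
gripper_width: 0.503
finger_force: 0.0
[-0.325  0.253  2.397  2.035  0.152 -0.666]
wrist 2460 [20.34882516 33.3542163 ] [5.61333894 6.50634379 7.37249687] [-28.92103661  33.98231329] [-2.95222334e-03 -1.55504237e-03  6.55487736e+00]
0.58 [-151.23793994   50.94550479    0.55496937]
scene 311 [24.31240109 36.72891331] [2.21991223 4.92180145 6.93751861] [-28.67522373  33.10791846] [-4.50322759e-02  4.27274037e-03  5.86080749e+00]
0.56 [-144.31278859   51.7773789    -0.86459885]
top 410 [20.53133724 32.84908691] [3.08856273 5.67642378 8.12279047] [-29.83644959  33.57024428] [-3.30430397e-03 -8.62056441e-04  5.73080857e+00]
0.53 [-150.70466623   50.92503563   -1.32182625]
```

View pics/wrist10.png

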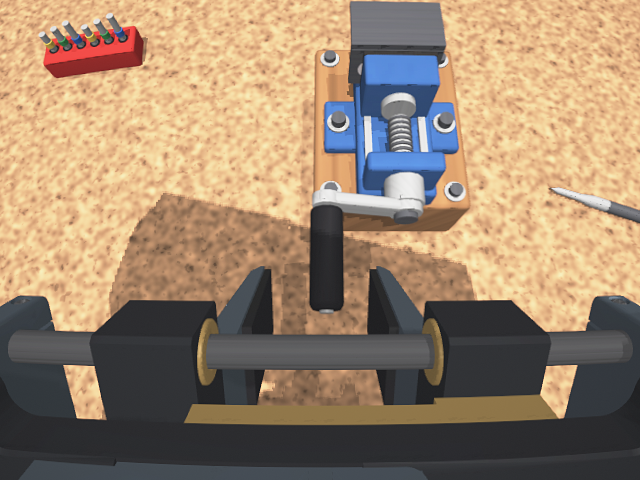

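```bash
python3 -c "
from station import env
print(env.close_job())"
```

```text
the job is handed in; nothing more can be done
None
```

I hung the bracket over the fixed jaw, about 2 mm off centre, and wound the crank to about 11.2 rad; the gripper is clear. I handed the job in at about 19 s, and the hand-in returned no verdict. In the last pictures the plain leg lies flat. I could not measure the clamp force; at that crank angle the rubber should press with roughly 18 N. The robot stayed well clear of the battery pack, bit holder and punch throughout.

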